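# Take apart the pile of printer parts

## Robot

A 6-joint arm with a two-finger parallel gripper is mounted at the origin on the work surface. World frame = base frame: x ahead of the robot, y to its left, z up, the work surface at z = 0. Lengths are in mm, angles in rad, forces in N, time in s.
With the tool pointing down it reaches from about 400 to 825 mm from the base axis. Payload 7 kg.
Tool frame: the origin (TCP) lies at the very end of the fingers, on their centre line; the grasp point (between the pads) lies 19 mm behind it; z points along the fingers, y is the direction in which the jaws open and shut (so a half turn about z gives the same grasp; the last joint's range is limited). The gripper opens to 88 mm and grips with 3 to 60 N. Pads are 19 mm wide; open, the fingers measure 130 mm over their backs; the gripper's body (78 mm by 193 mm) begins 47 mm behind the grasp point.
Start: joints at [-0.816, 0.359, 0.012, 0, -1.224, -0.288], TCP at [303.742, -602.774, 226.561] pointing down, gripper open.
Joint ranges: [-3.07, 3.07], [-1.43, 2.12], [-1.02, 1.25], [-3.03, 1.67], [-3.05, -0], [-3.03, 3.03]. Speed limits (rad/s): [2.39, 2.39, 3.01, 3.14, 3.14, 3.14].

## Interface

Orientations are given as a unit quaternion [x, y, z, w].
In Python, from plant import bot gives the robot as it stands. Calls block until the motion is done:
- bot.move_ptp(position, orientation): joint-space move of the TCP to a pose.
- bot.line_to(position, velocity=150, ori=None): straight line of the TCP; ori=None keeps the orientation; velocity is the mean speed in mm/s.
- bot.move_joints(angles): joint-space move.
- bot.move_gripper(opening, force=None): finger opening in mm; force is the grip in N (None keeps the last); returns when the fingers have stopped.
- bot.pause(seconds).
- bot.solve_ik(position, orientation): joint angles nearest the present ones, or None.
- bot.read_state(): the state.
- bot.camera(name): name is "side" or "top" or "wrist"; returns the picture (400x640x3 uint8, red, green, blue); there is no depth.
- bot.get_calibration(name): a dict with "fx", "fy", "cx", "cy" (pixels), "view" (4x4, takes a point from world to camera coordinates); the wrist camera has in their place "T_tool_cam" (4x4, takes a point from camera to tool coordinates, whose origin is the TCP and whose axes are the flange's). Camera axes: x right, y up, looking along -z (the intrinsics and any distortion apply to the point x, -y, -z); pixel columns grow to the right and rows downward; lengths in mm; the calibration is good to about 2 mm. A picture is of the moment at which its call begins: read the wrist's pose just before it. get_calibration takes no time and is no camera call.
A pose or a line that the arm cannot do raises bot.Unreachable and nothing moves.
- bot.close_job(): hands the job in, once; it reports no verdict.
The state is a dict: "t": time; "joint_pos": joint angles; "qvel": joint speeds; "tau": joint torques, N m; "tcp_pos": TCP position; "eef_rot": TCP orientation; "contact_force": force on the tool from outside, world axes, zero at the start; "moment": the same for the moment, N m; "width": finger opening in mm.
Only numpy, scipy, OpenCV 4.12 (cv2) and the standard library are available. Lean on these libraries where they do the work, as an engineer would, in place of code of your own. Each camera call takes 0.05 s, during which the arm holds its last target. There are 200 camera calls.

## Task

Take the pile of stripped printer parts on the bench apart from the top down, putting each part in its own place before you take the next: the tapered cup upright inside the wide tub, fully down; the gear on its post, flat on the base; the grey drive module flat in the smaller tray; the black waste box flat in the larger tray. Set the parts down gently rather than dropping them, and leave the bottle and the jar where they are.

Things in the scene. Friction and masses are not known exactly. Their poses are not given: they have to be found in the camera images.
- cup: dark grey plastic cup, top of the pile, open upwards, 75 mm tall. Foot 32 mm across, tapering out to 46 mm across at 45 mm up, then a straight collar 46 mm across up to the rim; wall 3 mm. Origin: centre of its underside, z up.
- gear: white plastic toothed ring under the cup, 16 mm thick, 60 mm across (62 over the fine teeth, which are only seen), with a round through bore 24 mm across; the cup standing on it covers the bore. Origin: centre of its underside, z along its axis.
- drive_module: grey painted block with small steel and brass gears shown on its end faces, under the gear, 84 mm long (its x), 46 mm wide (its y), 26 mm tall, flat top. Origin: centre of its underside, z up.
- waste_box: black plastic box with dark ribs along its sides, bottom of the pile, standing on the bench, closed, 130 mm long (its x), 56 mm wide (its y), 36 mm tall, flat top. Origin: centre of its underside, z up.
- tub: dark grey plastic tub fixed to the bench, open upwards, 45 mm tall, tapered like the cup but wider: inside 42 mm across at its floor and 55 mm across at the mouth; floor 4 mm thick, outside 64 mm across at the mouth. The nested cup stands on its floor with about 5 mm of play all round and its rim 34 mm above the tub's. Origin: centre of its underside, z up.
- gear_post: steel post 12 mm across on a round black plastic base fixed to the bench; base 52 mm across and 6 mm thick, the post stands up in its middle to 32 mm above the bench with a tapered tip 6 mm across. The gear lies on the base with the post through its bore. Origin: centre of the base's underside, z up.
- module_tray: the smaller of two shallow aluminium trays fixed to the bench: outside 116 mm (its x) by 78 mm (its y), 9 mm tall, floor and walls 4 mm thick, so the inside is 108 by 70 mm and 5 mm deep. For the drive module, long side along long side, either way round. Origin: centre of its underside, z up.
- box_tray: the larger of two shallow aluminium trays fixed to the bench: outside 162 mm (its x) by 88 mm (its y), 9 mm tall, floor and walls 4 mm thick, so the inside is 154 by 80 mm and 5 mm deep. For the waste box, long side along long side, either way round. Origin: centre of its underside, z up.
- refill_bottle: bystander: white bottle with a white cap, 60 mm across, 140 mm tall, standing at the right; leave it. Origin: centre of its underside.
- screw_jar: bystander: small amber glass jar with a black lid, 52 mm across, 60 mm tall, standing beyond the parts; leave it. Origin: centre of its underside.
There are look-alikes about, which are no part of the job. Leave any orange look-alike of the gear alone. What is shaped like the module_tray but yellow is not meant.

How it is judged:
By the outcome, as a careful person would: the job done as asked, in the order asked, and still so for the second after the job is handed in, with the robot touching nothing.
It also fails if it takes over 120 s, if anything falls off the work surface, if the arm or the gripper's body presses on something with over 40 N, if the wrist force passes 120 N, or if a joint passes its speed limit or range.

## Working session

There is one attempt and no reset: what is moved stays moved. The work goes in short steps, each a Python script; the robot and the scene stay as the last script left them, time stands still between calls to the robot, and variables do not carry over. Pictures are saved under pics/ and viewed, about 12 in all and at most 16, crops included, and the job is handed in when it is done.

```bash
ls; mkdir -p pics; python3 - <<'E'
from plant import bot
import cv2,numpy as np
np.set_printoptions(suppress=True,precision=3)
for n in("top","side","wrist"):
    cv2.imwrite(f"pics/{n}0.png",bot.camera(n)[:,:,::-1]); c=bot.get_calibration(n); print(n,c)
print(bot.read_state())
E
```

```text
pics
top {'fx': 426.5260063280212, 'fy': 426.5260063280212, 'cx': 326.3112619403472, 'cy': 200.44284238417953, 'view': array([[   -0.011,    -1.   ,     0.003,   -13.95 ],
       [    0.988,    -0.011,     0.154,  -585.684],
       [   -0.154,     0.005,     0.988, -1112.276],
       [    0.   ,     0.   ,     0.   ,     1.   ]])}
side {'fx': 448.2162893824662, 'fy': 448.2162893824662, 'cx': 322.3286021419967, 'cy': 202.69894859362228, 'view': array([[  -0.934,   -0.358,   -0.008,  543.885],
       [   0.225,   -0.605,    0.764, -198.999],
       [  -0.278,    0.711,    0.645, -895.317],
       [   0.   ,    0.   ,    0.   ,    1.   ]])}
wrist {'fx': 339.55555439740493, 'fy': 339.55555439740493, 'cx': 318.00413972952214, 'cy': 202.72248422875592, 'T_tool_cam': array([[   0.001,    0.957,    0.291,   78.367],
       [   1.   ,   -0.001,   -0.   ,    0.276],
       [  -0.   ,    0.291,   -0.957, -156.995],
       [   0.   ,    0.   ,    0.   ,    1.   ]])}
{'t': 0.15, 'joint_pos': array([-0.816,  0.359,  0.011, -0.   , -1.224, -0.288]), 'qvel': array([ 0.   , -0.002,  0.003,  0.001, -0.001,  0.001]), 'tau': array([  0.001, -58.327,  29.329,   7.001,   0.009,  -0.   ]), 'tcp_pos': array([ 303.574, -602.459,  225.837]), 'eef_rot': array([-0.231,  0.973,  0.001, -0.   ]), 'contact_force': array([-0.039, -0.271,  0.553]), 'moment': array([-0.017, -0.009, -0.051]), 'width': 87.281601687306}
```

View pics/top0.png

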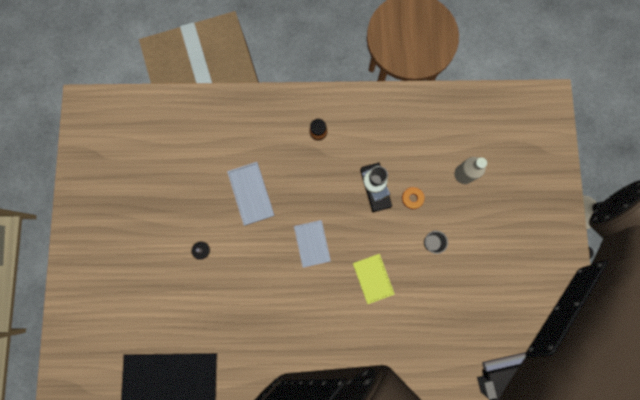

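View pics/side0.png

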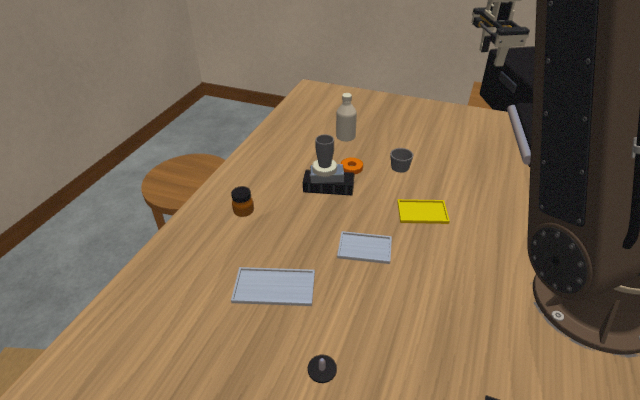

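The pile is at top pixel (376,180): cup on a white gear, a grey module and a black box. Things that could be mistaken for a target:

| Target | Top pixel | Look-alike or similar part |
|---|---|---|
| White gear (in pile) | (376,180) | Orange ring (413,198), a decoy |
| Aluminium module tray | (312,244) | Yellow tray (374,279), a decoy; box tray (250,193) |
| Tub | (435,242) | The cup (376,178) |
| Post | (201,250) | The jar (318,129), leave alone |

I'll get coarse positions from this view, then move the wrist camera over the parts.

```bash
cat > h.py <<'E'
from plant import bot
import cv2, numpy as np
from scipy.spatial.transform import Rotation as R
np.set_printoptions(suppress=True,precision=2)
def cam(name,st=None):
    """camera-to-world 4x4 and intrinsics"""
    c=bot.get_calibration(name)
    if name=="wrist":
        T=np.eye(4);T[:3,:3]=R.from_quat(st["eef_rot"]).as_matrix();T[:3,3]=st["tcp_pos"]
        W=T@c["T_tool_cam"]
    else: W=np.linalg.inv(c["view"])
    return W,c
def p2w(uv,z,name,st=None):
    W,c=cam(name,st);uv=np.atleast_2d(uv).astype(float)
    d=np.c_[(uv[:,0]-c["cx"])/c["fx"],-(uv[:,1]-c["cy"])/c["fy"],-np.ones(len(uv))]@W[:3,:3].T
    o=W[:3,3]; return o+d*((z-o[2])/d[:,2])[:,None]
def w2p(P,name,st=None):
    W,c=cam(name,st);q=(np.atleast_2d(P)-W[:3,3])@W[:3,:3]
    return np.c_[c["fx"]*q[:,0]/-q[:,2]+c["cx"],c["fy"]*q[:,1]/q[:,2]+c["cy"]]
def down(yaw):
    """tool down, jaw axis (tool y) at angle yaw in the world plane; yaw taken mod pi"""
    y=np.array([np.cos(yaw),np.sin(yaw),0]);z=np.array([0,0,-1.]);x=np.cross(y,z)
    return R.from_matrix(np.c_[x,y,z]).as_quat()
def snap(name,tag):
    st=bot.read_state();im=bot.camera(name)[:,:,::-1].copy()
    cv2.imwrite(f"pics/{tag}.png",im);np.save(f"pics/{tag}.npy",st,allow_pickle=True);return st,im
def load(tag): return np.load(f"pics/{tag}.npy",allow_pickle=True).item()
def best(pos,yaw):
    """of the two equivalent yaws, the one with the last joint nearer its middle"""
    o=[(abs(q[5]),k) for k in(0,1) if (q:=bot.solve_ik(list(pos),list(down(yaw+k*np.pi)))) is not None]
    return list(down(yaw+min(o)[1]*np.pi))
def info(): s=bot.read_state();print("t %.1f"%s["t"],s["tcp_pos"],"F",s["contact_force"],"w %.1f"%s["width"])
E
python3 - <<'E'
from h import *
for n,uv,z in [("cup rim",(377,174),173-20),("tub",(435,242),45),("post",(201,250),6),("mtray",(312,244),9),("btray",(250,193),9),("orange",(413,198),16),("bottle",(470,170),80),("jar",(318,129),60)]:
    print(n,p2w(uv,z,"top")[0])
for n,uv,z in [("tub",(401,154),45),("post",(322,370),6),("mtray",(365,248),9),("btray",(274,286),9),("cup",(325,140),153)]: print(n,p2w(uv,z,"side")[0])
print(p2w([(360,166),(382,163),(392,208),(371,212)],36,"top"))
s=bot.read_state();print(R.from_quat(s["eef_rot"]).as_matrix())
for p in [(650,-120),(500,-270),(430,290),(480,30),(600,190)]:
  for dz in (250,300,350):
    for y in (0,np.pi/2): 
      q=bot.solve_ik([*p,dz],list(down(y)));print(p,dz,y,None if q is None else np.array(q))
E
```

```text
cup rim [ 633.81 -146.63  153.  ]
tub [ 469.82 -310.1    45.  ]
post [457.2  326.25   6.  ]
mtray [470.1   20.21   9.  ]
btray [614.67 193.36   9.  ]
orange [ 594.37 -262.39   16.  ]
bottle [ 658.04 -404.11   80.  ]
jar [782.45   0.23  60.  ]
tub [ 473.16 -315.49   45.  ]
post [456.11 331.28   6.  ]
mtray [470.55  25.09   9.  ]
btray [614.36 194.4    9.  ]
cup [ 631.73 -150.06  153.  ]
[[ 682.61 -114.99   36.  ]
 [ 690.49 -176.27   36.  ]
 [ 564.14 -199.62   36.  ]
 [ 553.76 -141.96   36.  ]]
[[-0.89 -0.45 -0.  ]
 [-0.45  0.89  0.  ]
 [ 0.    0.   -1.  ]]
(650, -120) 250 0 [ 0.11  0.32  0.01  0.   -1.26  3.03]
(650, -120) 250 1.5707963267948966 [ 0.11  0.32  0.01  0.   -1.26 -1.68]
(650, -120) 300 0 [ 0.11  0.3   0.1   0.   -1.36  3.03]
(650, -120) 300 1.5707963267948966 [ 0.11  0.3   0.1   0.   -1.36 -1.68]
(650, -120) 350 0 [ 0.11  0.29  0.19  0.   -1.47  3.03]
(650, -120) 350 1.5707963267948966 [ 0.11  0.29  0.19  0.   -1.47 -1.68]
(500, -270) 250 0 [-0.15  0.17 -0.19  0.   -1.21 -2.99]
(500, -270) 250 1.5707963267948966 [-0.15  0.17 -0.19  0.   -1.21 -1.42]
(500, -270) 300 0 [-0.
[... 672 characters left out ...]
480, 30) 250 1.5707963267948966 [ 0.47  0.02 -0.36  0.   -1.19 -2.04]
(480, 30) 300 0 [ 0.47 -0.01 -0.28  0.   -1.3   2.67]
(480, 30) 300 1.5707963267948966 [ 0.47 -0.01 -0.28  0.   -1.3  -2.04]
(480, 30) 350 0 [ 0.47 -0.03 -0.18  0.   -1.41  2.67]
(480, 30) 350 1.5707963267948966 [ 0.47 -0.03 -0.18  0.   -1.41 -2.04]
(600, 190) 250 0 [ 0.62  0.27 -0.06  0.   -1.24  2.53]
(600, 190) 250 1.5707963267948966 [ 0.62  0.27 -0.06  0.   -1.24 -2.19]
(600, 190) 300 0 [ 0.62  0.25  0.02  0.   -1.34  2.53]
(600, 190) 300 1.5707963267948966 [ 0.62  0.25  0.02  0.   -1.34 -2.19]
(600, 190) 350 0 [ 0.62  0.23  0.11  0.   -1.45  2.53]
(600, 190) 350 1.5707963267948966 [ 0.62  0.23  0.11  0.   -1.45 -2.19]
```

```bash
python3 - <<'E'
from h import *
for tag,p,y in [("tub",(440,-300,200),1.57),("pile",(633,-148,285),1.77),("btray",(565,190,200),1.57),("mtray",(430,22,200),1.57),("post",(420,328,180),1.57)]:
    bot.move_ptp(list(p),list(down(y)));snap("wrist",tag);info()
ims=[cv2.resize(cv2.imread(f"pics/{t}.png")[:, :],(400,250),interpolation=cv2.INTER_AREA) for t in("tub","pile","btray","mtray")]
cv2.imwrite("pics/mos.png",np.vstack([np.hstack(ims[:2]),np.hstack(ims[2:])]))
E
```

```text
t 1.5 [ 440.01 -300.72  200.08] F [ 0.05 -0.46 -0.5 ] w 87.6
t 2.5 [ 631.88 -149.13  284.51] F [-0.01 -0.18 -0.77] w 87.5
t 3.9 [565.55 189.05 200.39] F [-0.23  0.2  -0.16] w 87.6
t 4.8 [430.82  22.15 200.41] F [-0.75  0.17  0.23] w 87.8
t 6.0 [420.28 327.   180.09] F [ 0.05 -0.72 -0.08] w 87.1
```

View pics/mos.png

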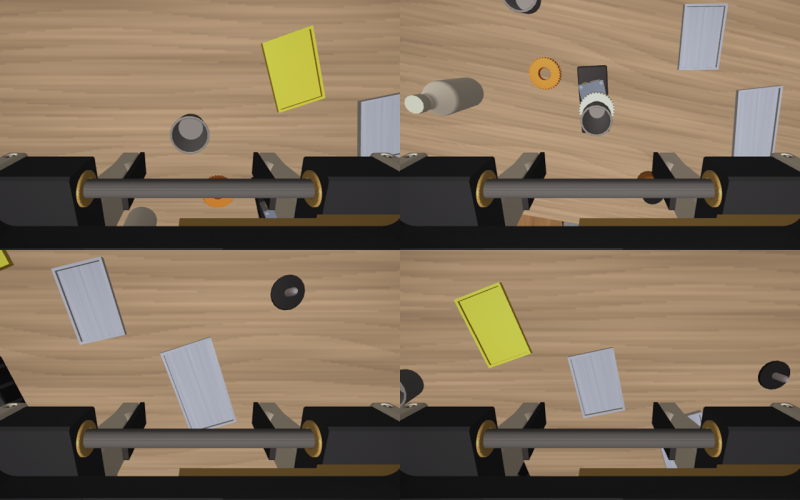

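View pics/pile.png

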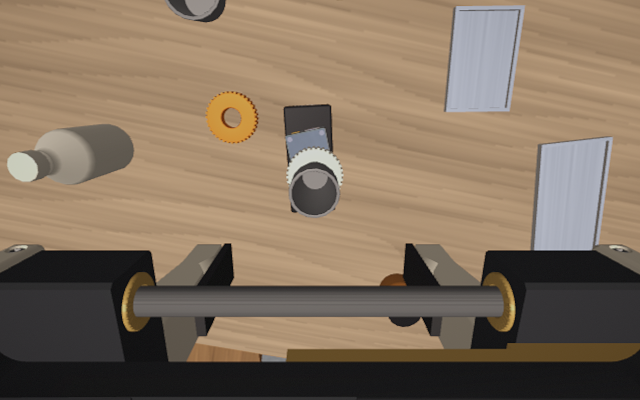

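The mosaic shows the tub around (190,133), the aluminium trays (greyish-blue, with the yellow one separate) and the black post base. In the pile view, the cup rim is at (314,191), the white gear at (315,172), the module and box behind them, and the orange ring decoy at (232,117). Next I'll rectify each view onto its known height plane and measure there.

```bash
cat >> h.py <<'E'
def rect(tag,c,z,half=120,s=2,name="wrist"):
    """top-down picture of plane z about c: column grows with -y, row with -x, s px/mm"""
    im=cv2.imread(f"pics/{tag}.png");st=load(tag);n=2*half*s
    px=np.float32([[0,0],[n,0],[n,n],[0,n]])
    w=np.array([[c[0]+half,c[1]+half,z],[c[0]+half,c[1]-half,z],[c[0]-half,c[1]-half,z],[c[0]-half,c[1]+half,z]])
    H=cv2.getPerspectiveTransform(w2p(w,name,st).astype(np.float32),px)
    return cv2.warpPerspective(im,H,(n,n))
def r2w(p,c,half=120,s=2): p=np.atleast_2d(p);return np.c_[c[0]+half-p[:,1]/s,c[1]+half-p[:,0]/s]
def circ(tag,c,z,r,half=60,s=4,tol=1.5,p2=20):
    g=cv2.GaussianBlur(cv2.cvtColor(rect(tag,c,z,half,s),cv2.COLOR_BGR2GRAY),(0,0),2)
    k=cv2.HoughCircles(g,cv2.HOUGH_GRADIENT_ALT if 0 else cv2.HOUGH_GRADIENT,1,20,param1=80,param2=p2,minRadius=int((r-tol)*s),maxRadius=int((r+tol)*s))
    return [] if k is None else [(*r2w(q[:2],c,half,s)[0],q[2]/s) for q in k[0][:3]]
def box(tag,c,z,lo,hi,half=120,s=2,name="wrist"):
    m=cv2.inRange(cv2.cvtColor(rect(tag,c,z,half,s,name),cv2.COLOR_BGR2HSV),lo,hi)
    m=cv2.morphologyEx(m,cv2.MORPH_CLOSE,np.ones((9,9)));m=cv2.morphologyEx(m,cv2.MORPH_OPEN,np.ones((9,9)))
    n,l,st,ce=cv2.connectedComponentsWithStats(m);k=1+np.argmax(st[1:,4])
    q=cv2.boxPoints(cv2.minAreaRect(cv2.findContours((l==k).astype(np.uint8),0,2)[0][0]))
    w=r2w(q,c,half,s);e=[w[1]-w[0],w[2]-w[1]];e.sort(key=np.linalg.norm)
    return w.mean(0),[np.linalg.norm(x) for x in e],np.arctan2(e[1][1],e[1][0])%np.pi
E
python3 - <<'E'
from h import *
print("cup",circ("pile",(633,-148),153,23))
print("gear",circ("pile",(633,-148),78,30))
print("tub",circ("tub",(471,-312),45,32),circ("pile",(471,-312),45,32))
print("post base",circ("post",(457,328),6,26),circ("btray",(457,328),6,26),circ("mtray",(457,328),6,26))
al=((100,20,100),(130,110,255))
for t,c in [("mtray",(470,22)),("btray",(470,22)),("pile",(470,22)),("btray",(614,194))]: print(t,c,box(t,c,9,*al))
print("module",box("pile",(622,-158),62,*al,half=60))
print("wb top",box("pile",(622,-158),36,(0,0,0),(180,255,60),half=90))
c=(622,-158);a=rect("pile",c,36,80,3);b=rect("pile",c,78,50,6)[:480,:320]
cv2.imwrite("pics/crop.png",np.hstack([a,b]) if a.shape[0]==b.shape[0] else a)
E
```

```text
cup [(np.float32(631.125), np.float32(-154.625), np.float32(22.975)), (np.float32(633.125), np.float32(-149.625), np.float32(21.85))]
gear []
tub [(np.float32(466.875), np.float32(-310.125), np.float32(31.15))] []
post base [(np.float32(457.375), np.float32(328.375), np.float32(25.175))] [(np.float32(458.125), np.float32(326.625), np.float32(25.725))] [(np.float32(455.625), np.float32(322.625), np.float32(24.85))]
mtray (470, 22) (array([472.27,  19.74], dtype=float32), [np.float32(76.1289), np.float32(114.89175)], np.float32(0.21109343))
btray (470, 22) (array([473.04,  20.62], dtype=float32), [np.float32(77.01136), np.float32(114.65921)], np.float32(0.20820594))
pile (470, 22) (array([472.75,  18.51], dtype=float32), [np.float32(76.91915), np.float32(114.20709)], np.float32(0.2074964))
btray (614, 194) (array([615.64, 192.01], dtype=float32), [np.float32(86.055954), np.float32(161.34758)], np.float32(0.31437063))
module (array([ 601.54, -167.43], dtype=float32), [np.float32(22.787199), np.float32(44.119045)], np.float32(1.9809241))
wb top (array([ 670.15, -166.83], dtype=float32), [np.float32(12.272243), np.float32(37.43432)], np.float32(0.19118452))
```

View pics/crop.png

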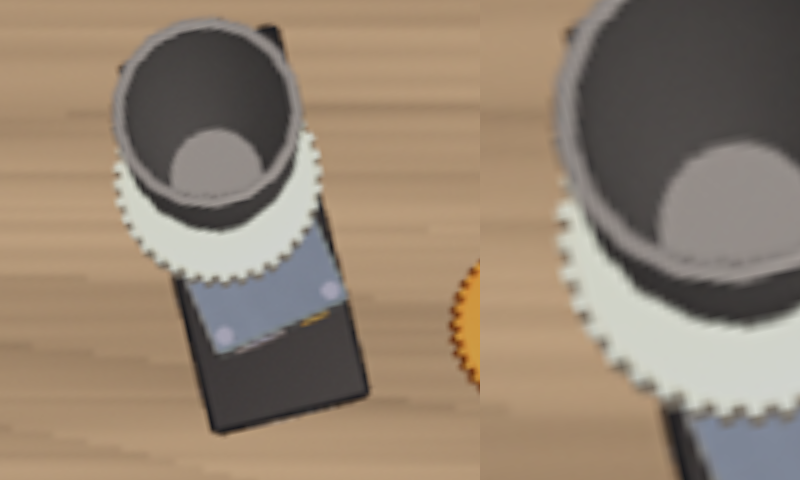

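The close crop confirms the choice: the cup stands on the white toothed ring, over the grey module and the black box, and the orange ring is apart at the right edge. I'll refine the cup and tub centres with a two-radius rim fit and check it as an overlay.

```bash
cat >> h.py <<'E'
def rim(tag,c,z,ro,ri,half=60,s=4,R_=8,name="wrist"):
    """centre maximising the mean brightness of the rim band against just outside and inside (bright rims)"""
    g=cv2.GaussianBlur(cv2.cvtColor(rect(tag,c,z,half,s,name),cv2.COLOR_BGR2GRAY),(0,0),1.5).astype(np.float32)
    gx,gy=cv2.Sobel(g,5,1,0),cv2.Sobel(g,5,0,1);a=np.linspace(0,2*np.pi,180,endpoint=False);ca,sa=np.cos(a),np.sin(a)
    def sc(x,y):
        t=0
        for r in(ro,ri):
            u,v=(x+r*s*ca).astype(int),(y+r*s*sa).astype(int);t+=np.abs(gx[v,u]*ca+gy[v,u]*sa).clip(0,60).mean()
        return t
    n=half*s;b=max((sc(x,y),x,y) for x in range(n-R_*s,n+R_*s+1) for y in range(n-R_*s,n+R_*s+1))
    return r2w(b[1:],c,half,s)[0],b[0]
E
python3 - <<'E'
from h import *
out=[]
for t,c,z,ro,ri in [("pile",(633,-150),153,23,20),("tub",(469,-311),45,32,27.5),("post",(457,328),6,26,26)]:
    p,s=rim(t,c,z,ro,ri);print(t,p,s)
    im=rect(t,c,z,45,4);k=(int((c[1]+45-p[1])*4),int((c[0]+45-p[0])*4))
    for r in(ro,ri): cv2.circle(im,k,int(r*4),(0,255,0),1)
    out.append(im[:, 50:310])
cv2.imwrite("pics/rims.png",np.hstack(out))
E
```

```text
pile [ 633.25 -152.  ] 85.79069072802052
tub [ 470.75 -314.5 ] 74.9833746460821
post [456.75 328.25] 120.0
```

View pics/rims.png

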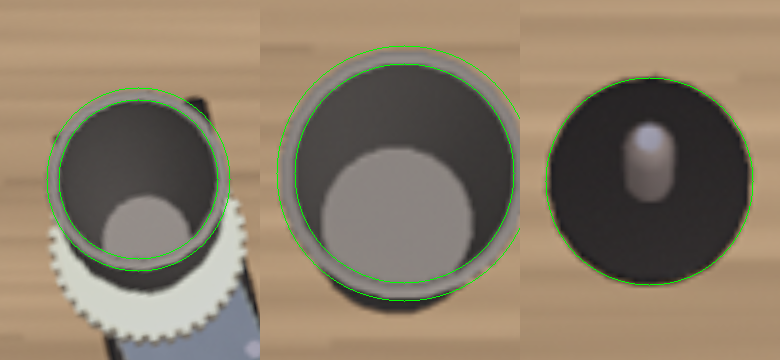

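The fitted circles sit on the rims and the base edge. Now the cup.

```bash
cat >> h.py <<'E'
def lower(x,y,z0,z1,fmax=4,step=1.0,v=40):
    """go down from z0 to z1 in steps, stopping when the upward contact force rises by fmax"""
    bot.line_to([x,y,z0],80);bot.pause(.2);f0=bot.read_state()["contact_force"][2];z=z0
    while z>z1:
        z=max(z-step,z1);bot.line_to([x,y,z],v);f=bot.read_state()["contact_force"][2]-f0
        if abs(f)>fmax: break
    print("lowered to %.1f dF %.1f"%(z,f));return z
E
python3 - <<'E'
from h import *
x,y=633.25,-152
bot.move_ptp([x,y,250],list(down(1.77)));bot.move_gripper(88,15)
bot.line_to([x,y,124],150);info()
bot.move_gripper(30,15);bot.pause(.2);info()
bot.line_to([x,y,140],60);bot.line_to([x,y,260],200);info()
snap("wrist","gear1")
bot.move_ptp([470.75,-314.5,200],list(down(1.77)));info()
snap("wrist","cuptub")
bot.line_to([470.75,-314.5,110],150);snap("side","s1");info()
E
```

```text
t 9.2 [ 633.95 -152.04  124.99] F [-0.73  0.98  0.06] w 87.7
t 10.1 [ 633.27 -151.96  124.02] F [-0.34 -0.06  1.1 ] w 45.9
t 11.3 [ 632.51 -151.76  258.47] F [-0.49  0.54 -1.7 ] w 45.9
t 12.3 [ 471.21 -314.6   200.06] F [ 0.43 -0.09 -0.89] w 45.6
t 13.1 [ 471.78 -314.62  111.08] F [-0.14 -0.02 -0.85] w 45.9
```

```bash
python3 - <<'E'
import cv2,numpy as np
a=cv2.imread("pics/gear1.png")[80:330,180:460];b=cv2.resize(cv2.imread("pics/s1.png")[90:215,300:440],None,fx=2,fy=2,interpolation=2)
cv2.imwrite("pics/v1.png",np.hstack([a,b]))
E
```

```text
(no output)
```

View pics/v1.png

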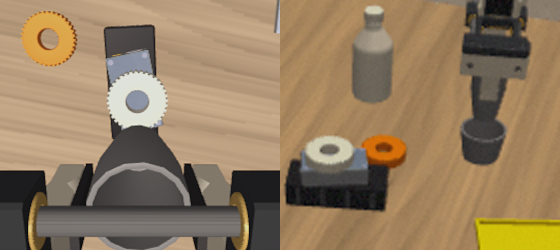

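The cup hangs upright over the tub, and the gear is in view on the module. Lowering.

```bash
python3 - <<'E'
from h import *
x,y=470.75,-314.5
z=lower(x,y,62,47);info()
bot.move_gripper(62);bot.pause(.2);info()
bot.line_to([x,y,z+20],80);bot.line_to([x,y,200],200);info()
bot.move_ptp([440,-300,200],list(down(1.57)));snap("wrist","tub2")
bot.move_ptp([625,-152,230],list(down(1.77)));bot.move_gripper(88);bot.pause(.2);snap("wrist","gear2");info()
for t,c,zz,ro,ri in [("tub2",(470.75,-314.5),79,23,20),("gear2",(633,-152),78,30.5,12),("gear1",(633,-152),78,30.5,12)]: print(t,rim(t,c,zz,ro,ri))
cv2.imwrite("pics/v2.png",np.hstack([rect("tub2",(470,-314),79,45,4),rect("gear2",(630,-155),78,60,3)]))
E
```

```text
lowered to 49.0 dF 8.0
t 17.3 [ 471.06 -314.74   49.83] F [-1.94  0.54  6.56] w 45.7
t 18.1 [ 470.75 -314.48   48.96] F [ 0.32  0.28 -0.3 ] w 62.3
t 19.3 [ 469.98 -314.06  198.56] F [-0.24 -0.17 -0.37] w 61.5
t 21.5 [ 625.   -151.93  229.94] F [-0.06 -0.29 -0.77] w 87.9
tub2 (array([ 470.75, -314.5 ]), np.float64(87.9492521319585))
gear2 (array([ 633.75, -152.5 ]), np.float64(104.06712879554917))
gear1 (array([ 634., -152.]), np.float64(98.24999985339447))
```

View pics/v2.png

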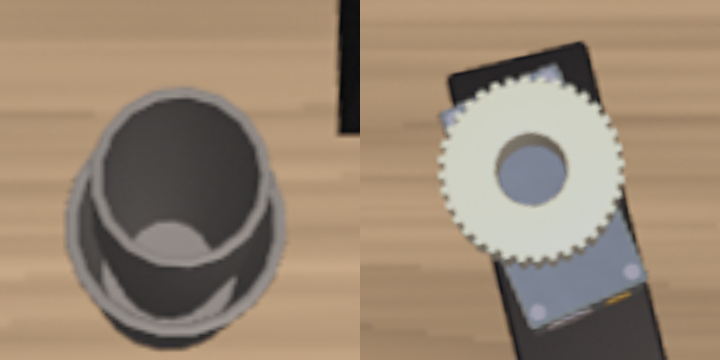

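The cup is seated: its rim fits at height 79 mm and contact came at the expected TCP height. The gear's bore and teeth fit at (633.75,−152.5). Next I'll measure the module's axis and transfer the gear, with the jaws across the module.

```bash
python3 - <<'E'
from h import *
x,y=633.75,-152.5;q=list(down(1.97))
bot.move_ptp([x,y,180],q);bot.move_gripper(88,20)
bot.line_to([x,y,80],150);bot.line_to([x,y,59.5],60);info()
bot.move_gripper(45,20);bot.pause(.2);info()
bot.line_to([x,y,75],60);bot.line_to([x,y,200],200);info();snap("wrist","mod1")
x,y=456.75,328.25
bot.move_ptp([x,y,150],q);info();snap("wrist","gearpost")
lower(x,y,42,24);info();snap("side","s2")
a=cv2.imread("pics/gearpost.png")[100:300,150:490];b=cv2.resize(cv2.imread("pics/s2.png")[310:400,260:410],None,fx=2.22,fy=2.22)[:200]
m=cv2.imread("pics/mod1.png")[40:240,200:440];cv2.imwrite("pics/v3.png",np.hstack([m[:,:220],b[:,:333],a[:,60:300]]))
E
```

```text
t 23.4 [ 633.53 -152.54   59.1 ] F [ 0.78 -0.67 -0.08] w 87.5
t 24.1 [ 633.86 -152.49   59.68] F [0.26 0.28 1.3 ] w 59.8
t 25.3 [ 632.9  -152.26  198.55] F [ 0.49 -0.77 -0.78] w 59.9
t 27.2 [457.27 327.7  150.02] F [ 0.84 -0.56 -1.2 ] w 60.1
lowered to 24.0 dF -0.6
t 33.5 [456.73 328.2   23.92] F [-0.99  0.41 -1.17] w 60.2
```

View pics/v3.png

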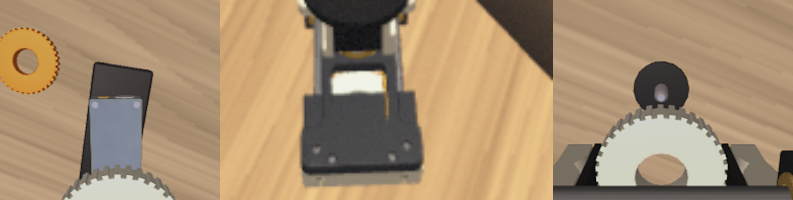

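The gear bottom is now below the post tip with no contact force, so the post is in the bore. I'll finish lowering.

```bash
python3 - <<'E'
from h import *
x,y=456.75,328.25
bot.line_to([x,y,7],25)
z=lower(x,y,6,2,fmax=3);info()
bot.move_gripper(74);bot.pause(.2);info()
bot.line_to([x,y,30],80);bot.line_to([x,y,180],250)
bot.move_ptp([420,328,180],list(down(1.57)));snap("wrist","post2")
bot.move_ptp([600,-160,210],list(down(1.97)));bot.move_gripper(88);bot.pause(.2);snap("wrist","mod2");info()
print(rim("post2",(456.75,328.25),22,30.5,12))
print("module",box("mod2",(620,-158),62,(100,20,100),(130,110,255),half=70,s=4))
cv2.imwrite("pics/v4.png",np.hstack([rect("post2",(456.75,328.25),22,45,4),rect("mod2",(620,-158),62,75,3)[45:405,45:405]]))
E
```

```text
lowered to 3.0 dF 6.1
t 35.6 [456.82 328.32   3.6 ] F [-2.12 -0.74  5.82] w 59.8
t 36.3 [456.74 328.23   2.96] F [0.87 0.54 0.12] w 73.9
t 40.8 [ 599.98 -160.03  209.97] F [-0.23  0.13  0.54] w 87.7
(array([456.75, 329.  ]), np.float64(97.35735706096045))
module (array([ 627.87, -156.23], dtype=float32), [np.float32(44.15738), np.float32(84.08632)], np.float32(0.4089079))
```

View pics/v4.png

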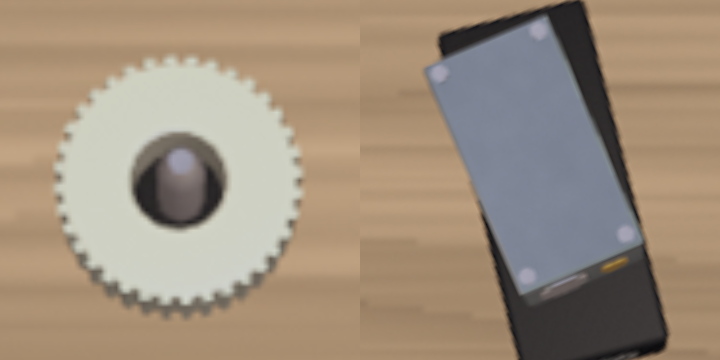

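The gear lies flat and centred on its post. The module measures 84×44 mm, close to the 84×46 given, at (627.9,−156.2) with yaw 0.409. Moving it.

```bash
python3 - <<'E'
from h import *
x,y=627.9,-156.2;q=list(down(1.98))
bot.move_ptp([x,y,150],q);bot.move_gripper(88,40)
bot.line_to([x,y,70],150);bot.line_to([x,y,44.5],60);info()
bot.move_gripper(35,40);bot.pause(.2);info()
bot.line_to([x,y,60],50);info();bot.line_to([x,y,160],150);info();snap("wrist","box1")
x,y=472.5,19.8
bot.move_ptp([x,y,120],list(down(1.781)));info();snap("side","s3");snap("wrist","modtray")
bot.line_to([x,y,40],100);info();snap("side","s4")
a=cv2.resize(cv2.imread("pics/s4.png")[170:290,280:460],None,fx=2,fy=2);b=cv2.imread("pics/modtray.png")[80:320,130:510]
cv2.imwrite("pics/v5.png",np.hstack([a,b]))
E
```

```text
t 42.6 [ 627.78 -156.24   44.18] F [0.63 0.51 1.  ] w 87.3
t 43.6 [ 627.93 -156.19   44.58] F [0.21 1.56 1.73] w 45.8
t 44.0 [ 628.11 -156.16   60.47] F [ 0.39  0.54 -1.15] w 45.9
t 44.8 [ 627.15 -156.06  158.87] F [ 0.28  0.2  -1.7 ] w 45.7
t 45.8 [473.51  19.85 120.26] F [ 0.69 -0.96 -1.91] w 45.6
t 46.9 [472.96  19.88  40.39] F [-0.1   0.39 -1.5 ] w 45.6
```

View pics/v5.png

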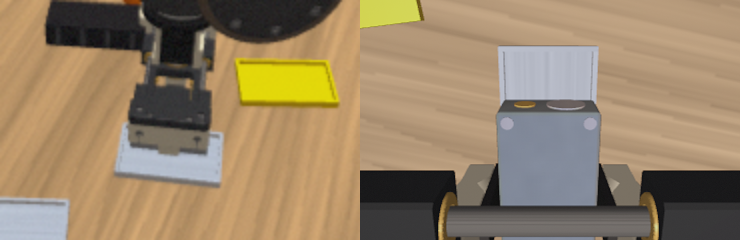

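The module is held level and square with the aluminium tray. Lowering it, then looking at the box.

```bash
python3 - <<'E'
from h import *
x,y=472.5,19.8
z=lower(x,y,15,11,fmax=3);info()
bot.move_gripper(60);bot.pause(.2);info()
bot.line_to([x,y,40],80);bot.line_to([x,y,180],250)
bot.move_ptp([430,22,200],list(down(1.57)));snap("wrist","mtray2")
bot.move_ptp([590,-160,200],list(down(1.77)));bot.move_gripper(88);bot.pause(.2);snap("wrist","box2");info()
print("module",box("mtray2",(472.5,20),30,(100,20,100),(130,110,255),half=70,s=4))
print("wb",box("box2",(622,-158),36,(0,0,0),(180,255,90),half=90,s=4))
cv2.imwrite("pics/v6.png",np.hstack([rect("mtray2",(472.5,20),30,80,2),rect("box2",(622,-158),36,80,2)]))
E
```

```text
lowered to 12.0 dF 8.8
t 48.3 [472.59  19.83  12.48] F [-2.9   0.25  7.42] w 45.7
t 49.1 [472.48  19.79  11.97] F [-0.48 -0.34 -0.04] w 59.9
t 52.6 [ 589.96 -160.04  199.95] F [0.14 0.79 0.01] w 87.6
module (array([464.98,  19.77], dtype=float32), [np.float32(71.519554), np.float32(107.76945)], np.float32(0.21012235))
wb (array([ 623.09, -160.07], dtype=float32), [np.float32(54.88532), np.float32(132.25864)], np.float32(0.24896288))
```

View pics/v6.png

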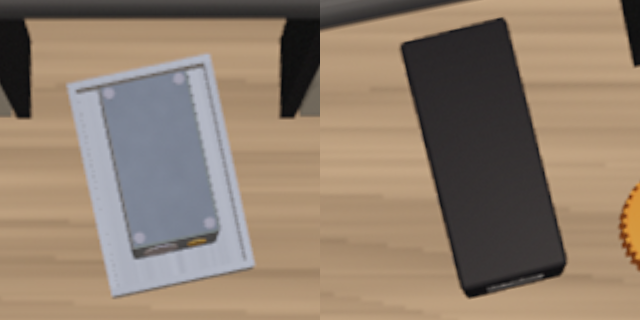

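The module is inside its tray and flat, with all four walls clear. The black box is at about (624,−160), yaw 0.249, and measures 55×132 mm with a bit of its end face included. Moving it.

```bash
python3 - <<'E'
from h import *
x,y=623.9,-159.9;q=list(down(1.82))
bot.move_ptp([x,y,120],q);bot.move_gripper(88,50)
bot.line_to([x,y,45],150);bot.line_to([x,y,8.5],60);info()
bot.move_gripper(45,50);bot.pause(.2);info()
bot.line_to([x,y,25],50);info();bot.line_to([x,y,130],150);info()
x,y=615.6,192.0
bot.move_ptp([x,y,120],list(down(1.885)));info()
bot.line_to([x,y,40],100);info();snap("side","s5");snap("wrist","boxtray")
a=cv2.resize(cv2.imread("pics/s5.png")[210:330,190:370],None,fx=2,fy=2);b=cv2.imread("pics/boxtray.png")[80:320,130:510]
cv2.imwrite("pics/v7.png",np.hstack([a,b]))
E
```

```text
t 54.6 [ 624.02 -159.93    8.44] F [-0.07 -0.05  0.59] w 87.7
t 55.5 [ 624.   -159.89    8.68] F [-0.2   0.61  2.44] w 55.4
t 56.0 [ 624.   -159.85   25.3 ] F [ 0.06  0.22 -3.36] w 55.5
t 56.8 [ 623.1  -159.73  128.89] F [-0.83 -0.48 -3.4 ] w 55.7
t 58.1 [615.71 190.93 119.85] F [ 0.36 -0.12 -3.71] w 55.7
t 59.1 [616.15 192.2   40.65] F [ 0.54 -0.01 -3.25] w 55.5
```

View pics/v7.png

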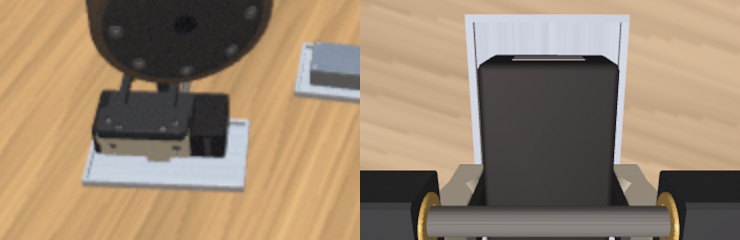

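The box is square over the larger tray. Lowering, releasing, backing off and taking the final checks.

```bash
python3 - <<'E'
from h import *
x,y=615.6,192.0
z=lower(x,y,15,11,fmax=4);info()
bot.move_gripper(68);bot.pause(.2);info()
bot.line_to([x,y,50],80);bot.line_to([x,y,200],250)
bot.move_ptp([565,190,200],list(down(1.57)));bot.pause(.2);snap("wrist","bt2")
bot.move_ptp([440,-300,260],list(down(1.57)));bot.pause(.2);snap("wrist","tub3")
bot.move_joints([-0.816,0.359,0.012,0,-1.224,-0.288]);bot.pause(.3);snap("side","sf");snap("top","tf");info()
print("wb",box("bt2",(615.6,192),40,(0,0,0),(180,255,70),half=85,s=4))
print("cup",rim("tub3",(470.75,-314.5),79,23,20),"gear",rim("bt2",(457,328),22,30.5,12))
cv2.imwrite("pics/v8.png",np.vstack([np.hstack([rect("bt2",(600,192),40,75,2),cv2.resize(cv2.imread("pics/tf.png")[100:300,170:510],(500,300))]),cv2.resize(cv2.imread("pics/sf.png")[80:390,180:470],(800,855))[:300]]) if 0 else np.hstack([rect("bt2",(605,192),40,80,2)[:, :300],cv2.imread("pics/sf.png")[80:400,190:470],cv2.imread("pics/tf.png")[90:410,180:400].copy() if 0 else cv2.copyMakeBorder(cv2.imread("pics/tf.png")[110:290,180:390],0,140,0,0,cv2.BORDER_CONSTANT)]))
E
```

```text
lowered to 12.0 dF 8.0
t 60.6 [615.76 192.06  12.67] F [-2.51 -0.44  4.89] w 55.9
t 61.3 [615.62 192.02  11.97] F [-0.77 -0.41 -0.32] w 68.1
t 67.1 [ 304.24 -602.56  226.62] F [ 0.15  0.07 -0.41] w 68.2
wb (array([611.97, 192.12], dtype=float32), [np.float32(136.75), np.float32(169.75)], np.float32(1.5707964))
cup (array([ 470.75, -314.5 ]), np.float64(85.83123203235911)) gear (array([457., 328.]), np.float64(98.17473287334715))
```

View pics/v8.png

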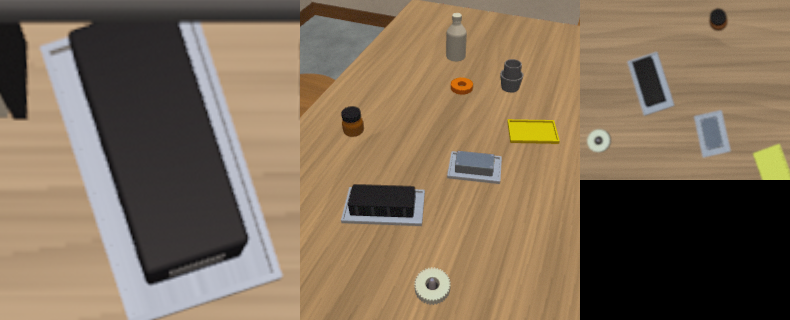

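All four parts are in place. The only check that failed was the numeric box fit in the last wrist view: its mask merged with the gripper. The top and side pictures clearly show the box flat inside the tray walls, so I'm handing in.

```bash
python3 -c "
from plant import bot
bot.close_job()"
```

```text
the job is handed in; nothing more can be done
```

All four parts were placed in the order asked, each lowered until light contact before release. I handed the job in at about 67 s of robot time, with the arm parked clear of everything.

- **Cup:** upright in the tub and fully down. Its rim fits at 79 mm height, centred on the tub to within the fit's resolution.
- **Gear:** flat on the base with the post through its bore, within about 1 mm of the post's measured centre.
- **Drive module and waste box:** both flat inside their aluminium trays and square to them, judged by eye in the last top and side pictures.
- **Left alone:** the arm went nowhere near the bottle, jar, orange ring or yellow tray. The last side picture shows all four standing as at the start.

**Checks that failed:** the size-and-centre fits gave no usable result for either tray part. The module's fit merged with the tray, which is a similar colour, and the box's fit merged with the dark gripper. For those two I relied on the pictures and on touchdown coming within about 0.5 mm of the expected height. The largest set-down force I read was about 9 N.

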